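Draw the top battery from under the riser into a stacked tray

ROBOT

A 6-joint arm with a two-finger parallel gripper is mounted at the origin on the work surface. World frame = base frame: x ahead of the robot, y to its left, z up, the work surface at z = 0. Lengths are in m, angles in degrees, forces in N, time in s.
With the tool pointing down it reaches from about 0.35 to 0.925 m from the base axis. Payload 6.4 kg.
Tool frame: the origin (TCP) lies midway between the tips of the shut fingers; the grasp point (between the pads) lies 19 mm behind it (r.pinch_z is the distance from the TCP to the grasp point, in m); z points along the fingers, y is the direction in which the jaws open and shut (so a half turn about z gives the same grasp; the last joint's range is limited). The gripper opens to 85 mm and grips with 20 to 120 N. Pads are 22 mm wide; open, the fingers measure 114 mm over their backs; the gripper's body (76 mm by 85 mm) begins 54 mm behind the grasp point. The pads swing forward as they close: fully open they stand 13 mm farther back than shut.
Start: joints at [65.999, 14.043, 89.255, -0, 76.702, -9.975], TCP at [0.158, 0.631, 0.231] pointing down, gripper open.
Joint ranges: [-179.41, 179.41], [-58.25, 129.5], [7.25, 145.43], [-54.29, 234.29], [11.92, 165.04], [-157.13, 157.13]. Speed limits (degrees/s): [147.25, 147.25, 180, 180, 180, 180].

INTERFACE

Orientations are given as [roll, pitch, yaw] about the fixed x, y, z axes, in that order (R = Rz(yaw) Ry(pitch) Rx(roll)).
In Python, from station import r gives the robot as it stands.
- The arm moves only by the tool drive_tool, never from a script. Its argument "moves" is a list of rows, each an object with "offset": the shift along the tool's x, y, z in cm, a list of three; "twist": the turn about the tool's z in degrees. A call has 1 to 5 rows; each row is the pose to reach, as a shift and turn from the pose measured when the call began, along the tool's axes at that moment; what a row does not reach only later rows make up. A row lasts 1/8 s, in which the tool goes at most 62.5 mm and 10.7 degrees, less where a joint would pass 70% of its speed; a pose out of reach is approached as far as the arm can. A call with a gripper value outside its range is refused whole. "fingers" is the finger opening in cm, from 0 to 8.54, set as the call begins (left out, the last holds). The fingers move at their own pace and stop on an object; "grip_force" is the grip in N (left out, the last holds). Time passes only in rows, so rows that repeat a pose let the fingers close. It gives the time, the measured TCP pose, the force and the opening at its end, in the units of the state.
- r.state(): the state, without advancing time (a new reading comes with each control period).
- r.grab_frame(name): name is "scene" or "top" or "wrist"; returns a dict with "image" (420x560x3 uint8, red, green, blue), "vertical_fov" (degrees; the focal length in pixels is half the picture's height over the tangent of half this angle, whatever the lens; pixels are square), "cx", "cy" (the principal point, pixels), "extrinsics" (4x4, takes a point from world to camera coordinates); the wrist camera has in their place "hand_eye" (4x4, takes a point from camera to tool coordinates, whose origin is the TCP and whose axes are the flange's). Camera axes: x right, y up, looking along -z (the intrinsics and any distortion apply to the point x, -y, -z); pixel columns grow to the right and rows downward; lengths in m; the calibration is good to about 2 mm. A picture is of the moment at which its call begins: read the wrist's pose just before it. There is no depth.
- r.finish_job(): hands the job in, once; it reports no verdict.
Trained networks look in the newest picture that a camera, given by its name, has taken for a name from the list of things; names that differ only in an ending like _2 or _b are one class to them, and where a whole thing is asked for, a point or a joint stands for the part that bears it (a point fixed in the world has none). Each returns a list of dicts, best first, with "p" (0 to 1); they miss things now and then, are a little off and sometimes report something else, mostly with a low value. They report only what shows in the picture. A call takes as long as a camera call. They do not tell look-alikes from the thing itself.
- r.search_frame(camera, query): "pixel" ([column, row] in pixels, amid what is visible of it).
- r.trace(camera, query): "mask" (420x560 bool, what is visible of it) and "pixel" ([column, row] in pixels, amid what is visible of it).
- r.place_of(camera, query): "pixel" ([column, row] in pixels: a listed point, or the origin of a listed thing).
The state is a dict: "clock": time; "joint_pos": joint angles; "qvel": joint speeds; "tau": joint torques, N m; "position": TCP position; "ee_rot": TCP orientation; "wrist_force": force on the tool from outside, world axes, zero at the start; "moment": the same for the moment, N m; "gripper_width": finger opening in m.
Only numpy, scipy, OpenCV 4.12 (cv2) and the standard library are available. Lean on these libraries where they do the work, as an engineer would, in place of code of your own. Each camera call takes 0.05 s, during which the arm holds its last target. There are 200 camera calls.

TASK

Stack the empty tray on the tray that already holds two laptop batteries, so that all four corners interlock and it sits level. Slide the top battery of the pile out sideways from under the riser, keeping it level with the pile until most of it is clear and without shifting the two beneath, and set it down flat in a bay of the upper tray (set down, do not drop, tray or battery). Leave the loaded tray, its batteries and everything else where they stand.

Things in the scene. Friction and masses are not known exactly. Their poses are not given: they have to be found in the camera images.
- riser: fixed wooden monitor riser bearing a grey bench power supply. Origin: on the table under the middle of its front edge; x to its back, z up. Board 300 mm wide (y), 200 deep, underside 80 and top 98 mm up, on side walls 16 thick at y = +-142 (x 15 to 195). The supply (260 wide, front at x = 5, top 183 mm up) leaves an upright gripper no room over the pile's front end; a leaning one fits
- pack_top_c (a point): centre of the top battery of a pile of three lying half under the riser: black slab 116 long (x), 50 wide (y), 22 mm high, 0.11 to 0.23 kg, loose. x points under the riser; the -x end sticks out 24 to 46 mm before the riser's front edge. 14 mm free between it and the board; the next battery lies 22 mm lower; 25 mm or more free beside its front end
- pack_mid: the middle battery of the pile, same slab, origin at the centre of its underside, axes as the top one; loose; must stay
- pack_low: the lowest battery of the pile, same slab, origin at the centre of its underside; loose; must stay
- spare_grip (a point): centre of the empty grey tray's grip rib, 18 mm above the tray's underside; x the long way, z up; loose, 0.2 kg, on the table. The rib stands in the tray's middle: 36 long (x), 12 thick (y), 4 to 32 mm above the underside. Beside it a bay for one battery at each side, centre line y = +-39 (y 6 to 72), battery along x. Floor 4 mm thick, rim lip 12 mm high. Stacks either way round
- loaded_tray: the same tray with a battery in each bay, 0.45 kg, loose; origin: centre of its underside, x the long way. Floor 190 x 150 mm; 14 mm square posts inside the corners end in ledges 34 mm up; round each ledge an L fence (46 mm up, flared mouth, 211 x 171 mm overall) holds a stacked tray's floor with 2.5 mm play. Stacked tray's underside: 34 mm above this origin
- pack_a_c (a point): centre of the battery in the loaded tray's +y bay (same slab); stays
- pack_b_c (a point): centre of the battery in the loaded tray's -y bay (same slab); stays
- spray: bystander: white spray bottle, 74 mm across, 199 mm high, origin at the centre of its foot
- driver: bystander: screwdriver lying on the table in front of the riser, 150 mm long along its x, up to 30 mm high
- pencup: bystander: black pen cup, 72 mm across, 150 mm high with pens, origin at the centre of its foot
- screwjar: bystander: small clear jar, 44 mm across, 45 mm high, under the riser beside the pile, origin at the centre of its foot
- cooler: bystander: laptop fan with a copper plate, flat on the table in front of the riser, 70 x 70 mm with the plate reaching 105 mm along its +y, 10 mm high, origin under the fan's centre
Things that resemble listed ones, but are neither listed nor needed, are in the scene too. What is shaped like the pack_mid but red or turquoise is not meant.

How it is judged:
By the outcome, as a careful person would: the job done as asked, in the order asked, and still so for the second after the job is handed in, with the robot touching nothing.
It also fails if it takes over 64 s, if anything falls off the work surface, if the arm or the gripper's body presses on something with over 40 N, if the wrist force passes 120 N, or if a joint passes its speed limit or range.

## Working session

There is one attempt and no reset: what is moved stays moved. The work goes in short steps, Python scripts to look and compute and a tool call to move; the robot and the scene stay as the last step left them, time stands still between calls to the robot, and variables do not carry over. Pictures are saved under pics/ and viewed, about 8 in all and at most 12, crops included, and the job is handed in when it is done.

Besides the shell and the picture viewer there is one more tool, called after "Request:" in YAML: its name, and indented under it one key for each argument. drive_tool: Moves the arm, as the interface text tells. Its arguments: {"type":"object","properties":{"moves":{"type":"array","items":{"type":"object","properties":{"offset":{"type":"array","items":{"type":"number"}},"twist":{"type":"number"}}}},"fingers":{"type":"number"},"grip_force":{"type":"number"}},"required":["moves"]}

```bash
ls; mkdir -p pics
cat > h.py <<'E'
import numpy as np, cv2
from station import r
from scipy.spatial.transform import Rotation as R
def pose(s=None):
    s=s or r.state(); T=np.eye(4); T[:3,:3]=R.from_euler('xyz',s['ee_rot'],degrees=True).as_matrix(); T[:3,3]=s['position']; return T
def grab(n):
    T=pose(); f=r.grab_frame(n)
    f['E']=np.array(f['extrinsics']) if 'extrinsics' in f else np.linalg.inv(T@np.array(f['hand_eye']))
    f['f']=210/np.tan(np.radians(f['vertical_fov']/2)); return f
def ray(f,px):
    C=np.linalg.inv(f['E']); d=np.array([(px[0]-f['cx'])/f['f'],-(px[1]-f['cy'])/f['f'],-1]); return C[:3,3],C[:3,:3]@d
def atz(f,px,z):
    o,d=ray(f,px); return o+d*(z-o[2])/d[2]
def tri(f,p,g,q):
    a,u=ray(f,p);b,v=ray(g,q); A=np.c_[u,-v]; k=np.linalg.lstsq(A,b-a,rcond=None)[0]
    P,Q=a+u*k[0],b+v*k[1]; return (P+Q)/2,np.linalg.norm(P-Q)
def proj(f,P):
    c=f['E'][:3,:3]@np.array(P)+f['E'][:3,3]; return np.array([f['cx']-f['f']*c[0]/c[2],f['cy']+f['f']*c[1]/c[2]])
def save(im,n): cv2.imwrite('pics/'+n,cv2.cvtColor(np.ascontiguousarray(im),cv2.COLOR_RGB2BGR))
E
cat > s1.py <<'E'
from h import *
import pickle
F={n:grab(n) for n in('scene','top','wrist')}
pickle.dump(F,open('F.pkl','wb'))
print({k:v for k,v in F['scene'].items() if k!='image'}, r.state())
big=np.zeros((420,1120,3),np.uint8)
for n in('scene','top'): save(F[n]['image'],n+'0.png')
for q in 'riser pack_top_c pack_mid pack_low spare_grip loaded_tray pack_a_c pack_b_c spray driver pencup screwjar cooler'.split():
    for n in('scene','top'):
        print(q,n,[(np.round(d['pixel']).tolist(),round(d['p'],2)) for d in r.place_of(n,q)][:4])
E
python3 s1.py
```

```text
pics
{'vertical_fov': 47.03520852303337, 'cx': 277.28001106761747, 'cy': 212.17776825838334, 'extrinsics': array([[ 0.96860324, -0.24860839,  0.00127954, -0.52645785],
       [ 0.21734256,  0.84926482,  0.4811564 , -0.16183704],
       [-0.12070619, -0.46577155,  0.87663383, -0.98755271],
       [ 0.        ,  0.        ,  0.        ,  1.        ]]), 'E': array([[ 0.96860324, -0.24860839,  0.00127954, -0.52645785],
       [ 0.21734256,  0.84926482,  0.4811564 , -0.16183704],
       [-0.12070619, -0.46577155,  0.87663383, -0.98755271],
       [ 0.        ,  0.        ,  0.        ,  1.        ]]), 'f': np.float64(482.561418591728)} {'clock': 0.15, 'joint_pos': array([ 6.59994411e+01,  1.40748499e+01,  8.93091457e+01, -5.92118140e-04,
        7.67017932e+01, -9.97684715e+00]), 'qvel': array([ 0.03789596, -0.12953866, -0.32922735, -0.10809537,  0.03618249,
        0.04557715]), 'tau': array([ 1.10707719e-03, -4.29991543e+01, -3.26550186e+01, -1.43227312e-04,
        3.62735722e-03,  2.05363551e-05]), 'position': array([0.15734825, 0.63022593, 0.23043172]), 'ee_rot': array([-1.79915409e+
[... 650 characters left out ...]
are_grip top [([413.0, 244.0], 0.86)]
loaded_tray scene [([219.0, 123.0], 0.77)]
loaded_tray top [([145.0, 250.0], 0.66)]
pack_a_c scene [([220.0, 106.0], 0.65), ([217.0, 123.0], 0.53), ([307.0, 124.0], 0.48), ([217.0, 127.0], 0.46)]
pack_a_c top [([131.0, 248.0], 0.75)]
pack_b_c scene [([213.0, 129.0], 0.73)]
pack_b_c top [([159.0, 259.0], 0.56)]
spray scene [([395.0, 341.0], 0.96)]
spray top [([389.0, 162.0], 0.81)]
driver scene [([204.0, 235.0], 0.59)]
driver top [([271.0, 287.0], 0.9)]
pencup scene [([308.0, 124.0], 0.84)]
pencup top [([173.0, 169.0], 0.68)]
screwjar scene []
screwjar top []
cooler scene [([260.0, 238.0], 0.93)]
cooler top [([283.0, 244.0], 0.59), ([408.0, 240.0], 0.18)]
```

View pics/scene0.png

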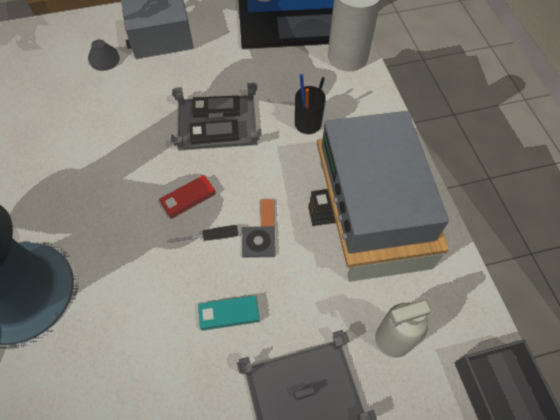

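View pics/top0.png

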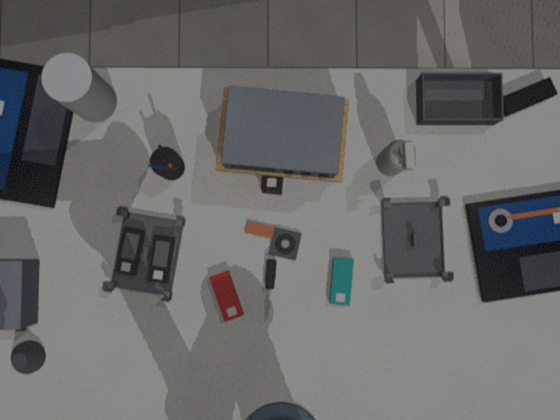

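```bash
cat > s2.py <<'E'
from h import *
import pickle
F=pickle.load(open('F.pkl','rb')); s,t,w=F['scene'],F['top'],F['wrist']
for n,p,q in [('top_c',(339,199),(270,166)),('spare',(307,392),(413,244)),('loaded',(219,123),(145,250)),('a',(220,106),(131,248)),('b',(213,129),(159,259)),('riser',(324,222),(277,178)),('spray',(395,341),(389,162)),('pencup',(308,124),(173,169)),('cooler',(260,238),(283,244)),('driver',(204,235),(271,287))]:
    P,e=tri(s,p,t,q); print(n,P.round(3),round(e,4))
print({k:v for k,v in w.items() if k!='image'})
print('topcam',np.linalg.inv(t['E'])[:3,3],t['f'])
E
python3 s2.py
```

```text
top_c [0.689 0.024 0.043] 0.0027
spare [ 0.506 -0.335  0.021] 0.0149
loaded [ 0.481  0.341 -0.014] 0.0042
a [0.489 0.368 0.016] 0.0018
b [0.461 0.298 0.02 ] 0.0016
riser [ 0.661  0.007 -0.019] 0.0142
spray [ 0.71  -0.283 -0.012] 0.0012
pencup [0.689 0.268 0.004] 0.0028
cooler [ 0.501 -0.01   0.012] 0.0044
driver [0.39  0.021 0.023] 0.0042
{'vertical_fov': 66.10342766231214, 'cx': 276.34422592299995, 'cy': 207.01046469489262, 'hand_eye': array([[-1.39012310e-04,  9.45575216e-01,  3.25403583e-01,
         8.38403465e-02],
       [ 9.99999330e-01, -2.42642218e-04,  1.13228220e-03,
         2.85969040e-04],
       [ 1.14961463e-03,  3.25403522e-01, -9.45574548e-01,
        -1.42413837e-01],
       [ 0.00000000e+00,  0.00000000e+00,  0.00000000e+00,
         1.00000000e+00]]), 'E': array([[ 0.24249178,  0.9701493 , -0.00284181, -0.64896167],
       [-0.91766169,  0.2284199 , -0.32514823,  0.04238499],
       [-0.3147932 ,  0.08145359,  0.94565879, -0.38153963],
       [ 0.        ,  0.        ,  0.        ,  1.        ]]), 'f': np.float64(322.73355116378883)}
topcam [0.4902312  0.02540807 1.37645203] 545.1674671465933
```

Scene view: loaded tray at scene (217,122), empty tray at (305,390), pile front at (322,207). The red (188,196) and turquoise (229,312) slabs are decoys. Top view: loaded tray (145,252), empty tray (413,238), pile (271,185). The open box at (460,98) and the block at (530,97) are look-alikes and not meant. I'll go over the loaded tray first, then the spare.

```bash
cat >> h.py <<'E'
def go(p,yaw=None,T=None):
    T=pose() if T is None else T; z=T[:3,:3].T@(np.array(p)-T[:3,3])*100
    y0=np.degrees(np.arctan2(T[1,0],T[0,0])); tw=0 if yaw is None else -((yaw-y0+180)%360-180)
    print('offset',z.round(2),'len cm',round(np.linalg.norm(z),1),'twist',round(tw,2))
def st():
    s=r.state(); print(round(s['clock'],2),s['position'].round(4),s['ee_rot'].round(2),'F',s['wrist_force'].round(1),'w',round(s['gripper_width'],4),'j',s['joint_pos'].round(0)); return s
E
python3 -c "
from h import *
go([.43,.335,.30],170)"
```

```text
offset [-33.6  -22.08  -6.87] len cm 40.8 twist -4.03
```

Request:
drive_tool:
  moves:
    - {"offset":[-4.8,-3.2,-1],"twist":-1}
    - {"offset":[-9.6,-6.4,-2],"twist":-1}
    - {"offset":[-14.4,-9.5,-3],"twist":-2}
    - {"offset":[-19.2,-12.6,-4],"twist":-2}
    - {"offset":[-24,-15.8,-5],"twist":-3}

```text
clock: 2.08
position: [0.3531, 0.4178, 0.2819]
ee_rot: [180.0, 0.0, 169.0]
wrist_force: [1.4, 1.0, -0.6]
gripper_width: 0.0855
```

Request:
drive_tool:
  moves:
    - {"offset":[-4.8,-3.2,-1],"twist":0}
    - {"offset":[-9.6,-6.3,-1.9],"twist":-1}
    - {"offset":[-9.6,-6.3,-1.9],"twist":-1}

```text
clock: 2.45
position: [0.438, 0.3353, 0.3019]
ee_rot: [179.9, 0.1, 169.7]
wrist_force: [-1.0, 0.3, -0.6]
gripper_width: 0.0855
```

```bash
cat > s3.py <<'E'
from h import *
import pickle,sys
st(); f=grab('wrist'); pickle.dump(f,open(sys.argv[1]+'.pkl','wb')); save(f['image'],sys.argv[1]+'.png')
for a in sys.argv[2:]:
    q,z=a.split(':')
    for d in r.place_of('wrist',q)[:4]: print(q,np.round(d['pixel']),round(d['p'],2),atz(f,d['pixel'],float(z)).round(4))
E
python3 s3.py w1 loaded_tray:0 pack_a_c:.015 pack_b_c:.015
```

```text
2.45 [0.438  0.3353 0.3019] [1.7992e+02 1.4000e-01 1.6970e+02] F [-1.   0.3 -0.6] w 0.0855 j [ 26.  -2.  99.  -0.  83. -54.]
loaded_tray [277. 182.] 0.78 [0.4703 0.3309 0.    ]
pack_a_c [306. 188.] 0.85 [0.4815 0.3693 0.015 ]
pack_a_c [ 57. 241.] 0.21 [ 0.4966 -0.0005  0.015 ]
pack_b_c [254. 181.] 0.86 [0.4592 0.3007 0.015 ]
```

View pics/w1.png

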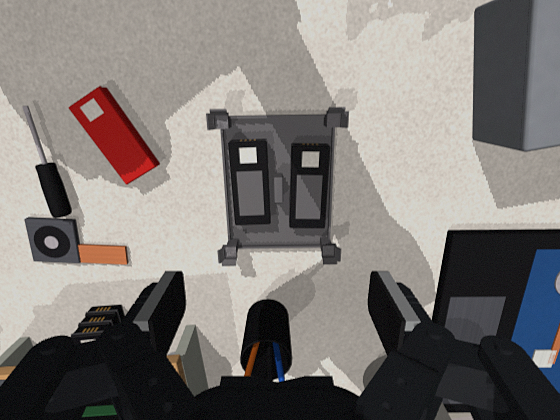

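The loaded tray shows clearly: fence corners about (206,112), (348,112), (221,262), (339,264), with both batteries in it. I'll fit a tray model to its mask, then move to the spare.

```bash
cat > fit.py <<'E'
from h import *
from scipy.optimize import minimize
def boxes(s):
    B=[(-.095,.095,-.075,.075,0,.012)]
    for i in(-1,1):
        for j in(-1,1):
            B.append((*sorted((i*.1055,i*(.1055-s))),*sorted((j*.0855,j*(.0855-s))),.034,.046))
            B.append((*sorted((i*.095,i*.081)),*sorted((j*.075,j*.061)),0,.046))
    return B
def render(f,x,y,a,s,z0):
    K=4; m=np.zeros((420*K,560*K),np.uint8); c,q=np.cos(a),np.sin(a)
    for b in boxes(s):
        P=[proj(f,[x+c*u-q*v,y+q*u+c*v,w+z0]) for u in b[:2] for v in b[2:4] for w in b[4:]]
        cv2.fillConvexPoly(m,cv2.convexHull(np.round((np.array(P)+.5)*K-.5).astype(np.int32)),255)
    return cv2.resize(m,(560,420),interpolation=cv2.INTER_AREA)/255.
def fit(f,cam,q,x0,z0=0,near=None,name='fit'):
    D=r.trace(cam,q)
    if near is not None: D=sorted(D,key=lambda d:np.hypot(*(np.array(d['pixel'])-near)))
    m=D[0]['mask'].astype(np.uint8); m=cv2.morphologyEx(m,cv2.MORPH_CLOSE,np.ones((3,3)))
    cs,_=cv2.findContours(m,cv2.RETR_EXTERNAL,cv2.CHAIN_APPROX_NONE); c=max(cs,key=cv2.contourArea)
    m=cv2.drawContours(np.zeros_like(m),[c],-1,1,-1)
    cost=lambda p:np.abs(render(f,p[0]/100,p[1]/100,p[2]/10,p[3]/100,z0)-m).sum()/m.sum()
    b=None
    for da in(0,.5,-.5):
        o=minimize(cost,[x0[0]*100,x0[1]*100,x0[2]*10+da,2.5],method='Nelder-Mead',options=dict(initial_simplex=np.array([x0[0]*100,x0[1]*100,x0[2]*10+da,2.5])+np.array([[0,0,0,0],[1,0,0,0],[0,1,0,0],[0,0,.5,0],[0,0,0,.5]]),maxiter=150))
        if b is None or o.fun<b.fun:b=o
    p=b.x; print('fit x y %.4f %.4f yaw %.2f s %.3f cost %.3f p %.2f'%(p[0]/100,p[1]/100,np.degrees(p[2]/10),p[3]/100,b.fun,D[0]['p']))
    im=f['image'].copy(); e=render(f,p[0]/100,p[1]/100,p[2]/10,p[3]/100,z0)>.5
    cc,_=cv2.findContours(e.astype(np.uint8),cv2.RETR_EXTERNAL,cv2.CHAIN_APPROX_NONE); cv2.drawContours(im,cc,-1,(255,0,0),1); cv2.drawContours(im,[c],-1,(0,255,0),1)
    x,y,w,h=cv2.boundingRect(c); save(cv2.resize(im[max(y-15,0):y+h+15,max(x-15,0):x+w+15],None,fx=3,fy=3,interpolation=cv2.INTER_NEAREST),name+'.png')
    return p
if __name__=='__main__':
    import pickle
    fit(pickle.load(open('w1.pkl','rb')),'wrist','loaded_tray',[.47,.331,-.18],name='fitL')
    go([.45,-.335,.30],180)
E
python3 fit.py
```

```text
fit x y 0.4739 0.3311 yaw -9.57 s 0.024 cost 0.022 p 0.93
offset [-1.310e+01 -6.607e+01  3.000e-02] len cm 67.4 twist -9.88
```

View pics/fitL.png

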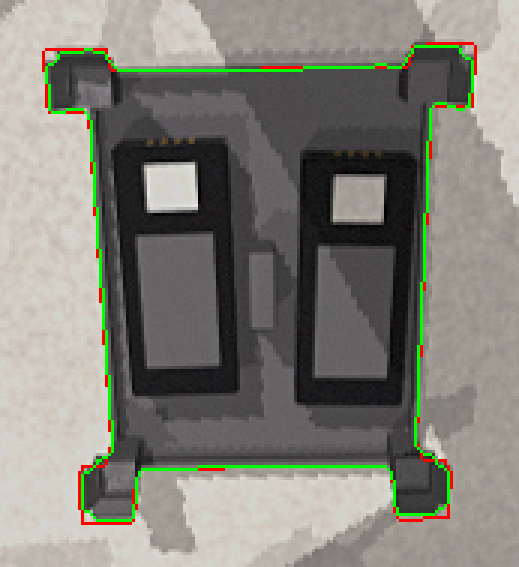

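The fit matches at all four corners of the loaded tray: yaw -9.6°, centre (0.474, 0.331). Next is a stop on the way to look at the pile.

Request:
drive_tool:
  moves:
    - {"offset":[-1.7,-5.9,0],"twist":-2}
    - {"offset":[-3.4,-11.8,0],"twist":-4}
    - {"offset":[-5.2,-17.6,0],"twist":-6}
    - {"offset":[-6.9,-23.5,0],"twist":-8}
    - {"offset":[-8.6,-29.4,0],"twist":-10}

```text
clock: 3.32
position: [0.4682, 0.0334, 0.3004]
ee_rot: [180.0, 0.0, -179.7]
wrist_force: [1.9, -0.5, 0.4]
gripper_width: 0.0856
```

Request:
drive_tool:
  moves:
    - {"offset":[0,0,0],"twist":0}

```text
clock: 3.45
position: [0.4682, 0.0311, 0.3002]
ee_rot: [-180.0, 0.0, -179.9]
wrist_force: [0.0, -0.1, -0.1]
gripper_width: 0.0857
```

```bash
python3 s3.py w2 pack_top_c:.055 riser:0 pack_mid:.022 screwjar:0 cooler:0 driver:0
python3 - <<'E'
from h import *
im=cv2.imread('pics/w2.png'); cv2.imwrite('pics/w2c.png',cv2.resize(im[200:400,160:400],None,fx=3,fy=3,interpolation=cv2.INTER_CUBIC))
go([.45,-.335,.30],180)
E
```

```text
3.45 [0.4682 0.0311 0.3002] [-1.8000e+02  1.0000e-02 -1.7992e+02] F [ 0.  -0.1 -0.1] w 0.0857 j [ -10.  -14.  110.    0.   84. -100.]
pack_top_c [265. 320.] 0.8 [0.6901 0.0144 0.055 ]
pack_top_c [273.  94.] 0.56 [0.3825 0.0274 0.055 ]
pack_mid [134. 114.] 0.79 [ 0.4059 -0.1481  0.022 ]
pack_mid [354.  82.] 0.66 [0.3683 0.1257 0.022 ]
cooler [246. 181.] 0.59 [ 0.4976 -0.0116  0.    ]
driver [274.  93.] 0.63 [0.3809 0.0272 0.    ]
offset [ 2.120e+00 -3.697e+01  1.000e-02] len cm 37.0 twist 0.48
```

View pics/w2c.png

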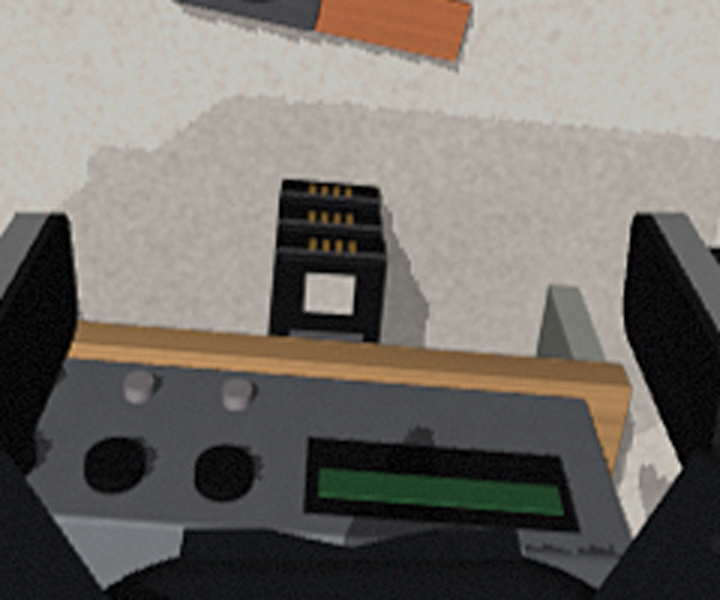

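Pile seen end-on: the top battery's front edge is at about crop (278..385, 256..262), and the board's front lower edge runs (78,322) to (628,368). I'll work out the protrusion.

Run:
```python
from h import *
import pickle
f=pickle.load(open('w2.pkl','rb'))
c=lambda x,y:(160+(x+.5)/3-.5,200+(y+.5)/3-.5)
for n,p,z in [('bat L front',(276,255),.066),('bat R front',(386,262),.066),('L at riser',(271,333),.066),('R at riser',(380,341),.066),('board L bot',(78,322),.08),('board R bot',(625,368),.08),('board R back?',(630,385),.098),('mid L',(278,222),.044),('mid R',(384,228),.044),('low L',(283,186),.022),('low R',(380,190),.022)]: print(n,atz(f,c(*p),z).round(4))
```

```text
bat L front [ 0.6245 -0.002   0.066 ]
bat R front [0.628  0.0473 0.066 ]
L at riser [ 0.6661 -0.0053  0.066 ]
R at riser [0.6704 0.0451 0.066 ]
board L bot [ 0.65   -0.0894  0.08  ]
board R bot [0.6741 0.1554 0.08  ]
board R back? [0.6685 0.1522 0.098 ]
mid L [ 0.6207 -0.0026  0.044 ]
mid R [0.6238 0.0471 0.044 ]
low L [ 0.6137 -0.0016  0.022 ]
low R [0.6158 0.0457 0.022 ]
```

Request:
drive_tool:
  moves:
    - {"offset":[0.4,-6.2,0],"twist":0}
    - {"offset":[0.8,-12.4,0],"twist":0}
    - {"offset":[1.2,-18.6,0],"twist":0}
    - {"offset":[1.7,-24.8,0],"twist":0}
    - {"offset":[2,-31,0],"twist":0}

```text
clock: 4.42
position: [0.4508, -0.2764, 0.3004]
ee_rot: [180.0, 0.1, -179.4]
wrist_force: [1.0, 0.0, -0.0]
gripper_width: 0.0856
```

Request:
drive_tool:
  moves:
    - {"offset":[0,-6,0],"twist":0}
    - {"offset":[0,-6,0],"twist":0}
    - {"offset":[0,-6,0],"twist":0}

```text
clock: 4.8
position: [0.4518, -0.3355, 0.3001]
ee_rot: [179.9, 0.0, -179.4]
wrist_force: [0.3, 0.5, -0.9]
gripper_width: 0.0857
```

```bash
python3 s3.py w3 spare_grip:.018 loaded_tray:0
python3 - <<'E'
from fit import *
import pickle
f=pickle.load(open('w3.pkl','rb'))
fit(f,'wrist','spare_grip',[.50,-.335,0.02],name='fitS')
E
```

```text
4.8 [ 0.4518 -0.3355  0.3001] [ 1.7994e+02  3.0000e-02 -1.7937e+02] F [ 0.3  0.5 -0.9] w 0.0857 j [ -48.   -1.   98.    0.   83. -139.]
spare_grip [278. 201.] 0.75 [ 0.5047 -0.3327  0.018 ]
fit x y 0.5080 -0.3352 yaw 1.46 s 0.024 cost 0.025 p 0.87
```

View pics/fitS.png

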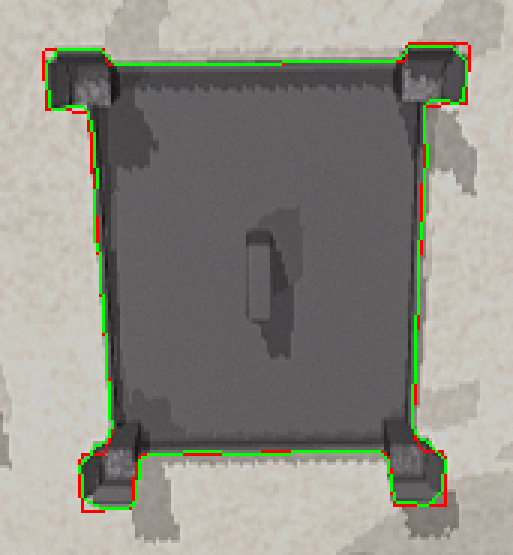

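Protrusion is about 35 mm, and battery yaw about -4°. The spare fit is also exact, with its rib at (0.508, -0.335). Grasping it now.

Request:
drive_tool:
  moves:
    - {"offset":[-1.9,0,5.5],"twist":0}
    - {"offset":[-3.8,0,11],"twist":-0.5}
    - {"offset":[-5.6,0,16.5],"twist":-0.8}
    - {"offset":[-5.6,0,22],"twist":-0.8}
    - {"offset":[-5.6,0,24],"twist":-0.8}
  fingers: 4
  grip_force: 40

```text
clock: 5.62
position: [0.5067, -0.3317, 0.0572]
ee_rot: [179.8, -0.2, -178.4]
wrist_force: [-0.7, 0.4, -0.6]
gripper_width: 0.0401
```

```bash
python3 -c "
from h import *
st(); go([.508,-.3352,.009],181.46)"
```

```text
5.62 [ 0.5067 -0.3317  0.0572] [ 179.75   -0.18 -178.43] F [-0.7  0.4 -0.6] w 0.0401 j [ -44.   21.  101.    0.   59. -136.]
offset [-0.13 -0.37  4.82] len cm 4.8 twist 0.11
```

Request:
drive_tool:
  moves:
    - {"offset":[-0.1,-0.35,2],"twist":0}
    - {"offset":[-0.13,-0.37,4.2],"twist":0}
    - {"offset":[-0.13,-0.37,4.8],"twist":0}
    - {"offset":[-0.13,-0.37,4.8],"twist":0}

```text
clock: 6.12
position: [0.5082, -0.3353, 0.0096]
ee_rot: [179.8, -0.2, -178.4]
wrist_force: [0.1, 0.3, -1.3]
gripper_width: 0.0397
```

Request:
drive_tool:
  moves:
    - {"offset":[0,0,0],"twist":0}
    - {"offset":[0,0,0],"twist":0}
    - {"offset":[0,0,0],"twist":0}
    - {"offset":[0,0,0],"twist":0}
    - {"offset":[0,0,0],"twist":0}
  fingers: 0
  grip_force: 60

```text
clock: 6.75
position: [0.5091, -0.3361, 0.0111]
ee_rot: [179.9, -0.1, -178.4]
wrist_force: [-1.1, 0.1, 5.8]
gripper_width: 0.0107
```

Request:
drive_tool:
  moves:
    - {"offset":[0,0,-0.5],"twist":0}
    - {"offset":[0,0,-3],"twist":0}
    - {"offset":[0,0,-6],"twist":0}
    - {"offset":[0,0,-9],"twist":0}
    - {"offset":[0,0,-13],"twist":0}

```text
clock: 7.38
position: [0.5081, -0.3354, 0.1405]
ee_rot: [179.7, -0.2, -178.4]
wrist_force: [0.6, -0.4, -3.0]
gripper_width: 0.0107
```

```bash
python3 s3.py w4
python3 - <<'E'
from h import *
go([.474,.331,.20],180-9.57)
E
```

```text
7.38 [ 0.5081 -0.3354  0.1405] [ 179.73   -0.21 -178.42] F [ 0.6 -0.4 -3. ] w 0.0107 j [ -44.   14.   99.    0.   67. -136.]
offset [ 1.83 66.97 -5.47] len cm 67.2 twist 11.17
```

View pics/w4.png

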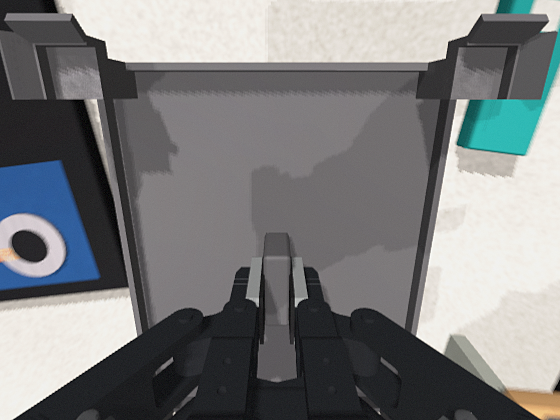

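The tray is held square by its rib (rib end at (277,245)). Carrying it over to the loaded tray.

Request:
drive_tool:
  moves:
    - {"offset":[0.5,3,-2],"twist":0}
    - {"offset":[1,8,-4],"twist":0}
    - {"offset":[1.5,14,-5.4],"twist":1}
    - {"offset":[1.8,20,-5.4],"twist":2}
    - {"offset":[1.8,26,-5.4],"twist":4}

```text
clock: 8.05
position: [0.4849, -0.0766, 0.2004]
ee_rot: [-179.8, 0.3, 177.5]
wrist_force: [-0.1, -0.4, -1.6]
gripper_width: 0.0106
```

```bash
python3 -c "
from h import *
st(); go([.474,.331,.19],180-9.57)"
```

```text
8.05 [ 0.4849 -0.0766  0.2004] [-179.84    0.26  177.49] F [-0.1 -0.4 -1.6] w 0.0106 j [ -22.   -6.  114.   -0.   72. -110.]
offset [ 2.87 40.68  0.91] len cm 40.8 twist 7.06
```

Request:
drive_tool:
  moves:
    - {"offset":[0.4,6,0],"twist":1}
    - {"offset":[0.8,12,0],"twist":2}
    - {"offset":[1.3,18,0],"twist":3}
    - {"offset":[1.7,24,0],"twist":4}
    - {"offset":[2.1,30,0],"twist":5}

```text
clock: 8.68
position: [0.4762, 0.2259, 0.1989]
ee_rot: [-179.9, 0.3, 172.5]
wrist_force: [1.3, -0.6, -1.3]
gripper_width: 0.0105
```

```bash
python3 -c "
from h import *
st(); go([.474,.331,.15],180-9.57)"
```

```text
8.68 [0.4762 0.2259 0.1989] [-179.85    0.26  172.47] F [ 1.3 -0.6 -1.3] w 0.0105 j [ 13.  -1. 109.  -0.  72. -69.]
offset [ 1.62 10.4   4.86] len cm 11.6 twist 2.04
```

Request:
drive_tool:
  moves:
    - {"offset":[0.8,5,1],"twist":1}
    - {"offset":[1.4,9,3],"twist":2}
    - {"offset":[1.6,10.4,4.9],"twist":2}
    - {"offset":[1.6,10.4,4.9],"twist":2}

```text
clock: 9.18
position: [0.4722, 0.331, 0.147]
ee_rot: [-179.7, 0.0, 170.6]
wrist_force: [-0.8, 0.1, -2.6]
gripper_width: 0.0106
```

```bash
python3 s3.py w5
python3 - <<'E'
from h import *
go([.474,.331,.075],180-9.57)
import pickle
from fit import boxes
# in-hand overlay: predicted held tray fence corners and loaded tray fences
f=pickle.load(open('w5.pkl','rb')); T=pose(); im=f['image'].copy()
def draw(x,y,a,z0,col):
    c,q=np.cos(a),np.sin(a)
    for b in boxes(.024)[1::2]:
        P=[proj(f,[x+c*u-q*v,y+q*u+c*v,b[5]+z0]) for u,v in((b[0],b[2]),(b[0],b[3]),(b[1],b[3]),(b[1],b[2]))]
        cv2.polylines(im,[np.round(np.array(P)*8).astype(np.int32)],True,col,1,cv2.LINE_AA,3)
p=T[:3,3]; draw(p[0],p[1],np.arctan2(-T[1,0],-T[0,0]),p[2]-.011,(255,0,0)); draw(.4739,.3311,np.radians(-9.57),0,(0,255,0))
save(im,'w5o.png')
E
```

```text
9.18 [0.4722 0.331  0.147 ] [-1.7969e+02  2.0000e-02  1.7057e+02] F [-0.8  0.1 -2.6] w 0.0106 j [ 24.  10. 104.  -0.  67. -57.]
offset [-0.05  0.08  7.35] len cm 7.3 twist 0.08
```

View pics/w5o.png

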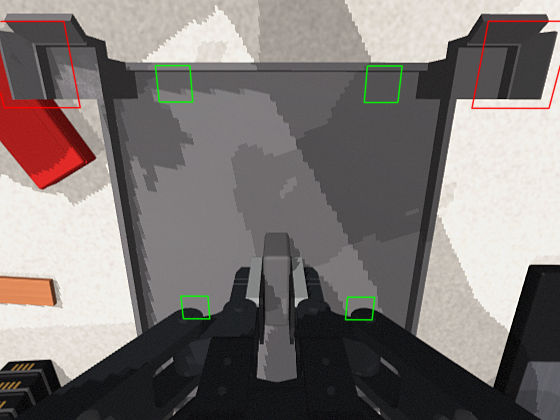

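The held tray is symmetric about the tool in the picture and hasn't slipped since the lift. The 4 mm offset along x shows up the same way in both tray fits, so it cancels. Lowering in steps.

Request:
drive_tool:
  moves:
    - {"offset":[-0.1,0.05,2.5],"twist":0.1}
    - {"offset":[-0.1,0.05,5],"twist":0.1}
    - {"offset":[-0.1,0.05,7.5],"twist":0.1}
    - {"offset":[-0.1,0.05,8.3],"twist":0.1}
    - {"offset":[-0.1,0.05,8.3],"twist":0.1}

```text
clock: 9.85
position: [0.4749, 0.3302, 0.0661]
ee_rot: [-179.8, 0.2, 170.4]
wrist_force: [0.3, -0.4, -1.9]
gripper_width: 0.0107
```

```bash
python3 -c "
from h import *
st(); go([.474,.331,.045],180-9.57)"
```

```text
9.85 [0.4749 0.3302 0.0661] [-1.7978e+02  1.7000e-01  1.7036e+02] F [ 0.3 -0.4 -1.9] w 0.0107 j [ 24.  16. 105.  -0.  58. -56.]
offset [0.11 0.08 2.11] len cm 2.1 twist -0.07
```

Request:
drive_tool:
  moves:
    - {"offset":[0.1,0.08,0.5],"twist":0}
    - {"offset":[0.1,0.08,1],"twist":0}
    - {"offset":[0.1,0.08,1.4],"twist":0}

```text
clock: 10.22
position: [0.4742, 0.3311, 0.052]
ee_rot: [-179.8, 0.2, 170.4]
wrist_force: [0.2, 0.1, -1.3]
gripper_width: 0.0105
```

```bash
python3 -c "
from h import *
st(); go([.474,.331,.045],180-9.57)"
```

```text
10.22 [0.4742 0.3311 0.052 ] [-179.79    0.18  170.37] F [ 0.2  0.1 -1.3] w 0.0105 j [ 24.  18. 105.  -0.  57. -56.]
offset [ 0.02 -0.01  0.7 ] len cm 0.7 twist -0.06
```

Request:
drive_tool:
  moves:
    - {"offset":[0,0,0.35],"twist":0}
    - {"offset":[0,0,0.6],"twist":0}
    - {"offset":[0,0,0.75],"twist":0}
    - {"offset":[0,0,0.8],"twist":0}

```text
clock: 10.72
position: [0.4744, 0.3312, 0.0451]
ee_rot: [-179.8, 0.2, 170.4]
wrist_force: [-5.0, -2.8, 8.0]
gripper_width: 0.0103
```

```bash
python3 -c "
from h import *
st()"
```

```text
10.72 [0.4744 0.3312 0.0451] [-1.7977e+02  1.5000e-01  1.7036e+02] F [-5.  -2.8  8. ] w 0.0103 j [ 24.  18. 106.  -0.  56. -56.]
```

Contact came at TCP z = 0.045, exactly the seated height. Releasing and rising.

Request:
drive_tool:
  moves:
    - {"offset":[0,0,0],"twist":0}
    - {"offset":[0,0,0],"twist":0}
    - {"offset":[0,0,-0.1],"twist":0}
  fingers: 3

```text
clock: 11.1
position: [0.4744, 0.3312, 0.0461]
ee_rot: [-179.8, 0.2, 170.4]
wrist_force: [0.4, 0.3, -0.4]
gripper_width: 0.03
```

Request:
drive_tool:
  moves:
    - {"offset":[0,0,-2],"twist":0}
    - {"offset":[0.8,0,-7],"twist":0}
    - {"offset":[1.6,0,-13],"twist":0}
    - {"offset":[2.6,0,-19],"twist":0}
    - {"offset":[3.6,0,-25],"twist":0}

```text
clock: 11.72
position: [0.4378, 0.3383, 0.2997]
ee_rot: [-179.8, 0.3, 170.4]
wrist_force: [0.6, 0.6, -0.4]
gripper_width: 0.0301
```

Request:
drive_tool:
  moves:
    - {"offset":[0,0,0],"twist":0}

```text
clock: 11.85
position: [0.4396, 0.3397, 0.3079]
ee_rot: [179.7, 0.9, 170.4]
wrist_force: [0.3, -0.4, -1.3]
gripper_width: 0.0297
```

```bash
python3 s3.py w6
python3 - <<'E'
from fit import *
import pickle
f=pickle.load(open('w6.pkl','rb'))
fit(f,'wrist','loaded_tray',[.474,.331,-.167],z0=.034,name='fitU')
E
```

```text
11.85 [0.4396 0.3397 0.3079] [179.69   0.89 170.41] F [ 0.3 -0.4 -1.3] w 0.0297 j [ 26.  -2.  99.  -0.  83. -54.]
fit x y 1.0926 0.0573 yaw -59.18 s -0.037 cost 1.000 p 0.64
```

View pics/fitU.png

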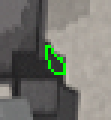

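That mask was only a sliver, so the fit is worthless. I'll retry with the empty-tray class and check by numbers only.

Run:
```python
from fit import *
st(); f=grab('wrist'); import pickle; pickle.dump(f,open('w7.pkl','wb'))
p=fit(f,'wrist','spare_grip',[.474,.331,-.167],z0=.034,name='fitU2')
t=grab('top'); fit(t,'top','spare_grip',[.474,.331,-.167],z0=.034,name='fitU3')
T=pose(); q=[.55,.05,.26]; go(q,180-4.5)
```

```text
11.95 [0.438  0.3385 0.3019] [-179.97    0.44  170.38] F [-0.3 -0.4 -1. ] w 0.0301 j [ 26.  -2.  99.  -0.  82. -54.]
fit x y 0.4732 0.3315 yaw -9.63 s 0.023 cost 0.038 p 0.59
fit x y 0.4747 0.3305 yaw -9.61 s 0.020 cost 0.159 p 0.83
offset [-15.94 -26.47   3.92] len cm 31.1 twist -5.14
```

The stacked tray fits at z0 = 34 mm within 1 mm and 0.1° of the loaded tray, so it is seated. Next I cross-check the pile's front edge with the other cameras.

Run:
```python
from h import *
import pickle
f=pickle.load(open('w5.pkl','rb')); T=np.linalg.inv(f['E'])@np.linalg.inv(np.array(f['hand_eye'])); T=pose() if 0 else np.linalg.inv(f['E'])@np.linalg.inv(f['hand_eye'])
for x in (.018,.022,.026,.011):
  for z in(.009-.032+.002,-.019): print('toolx',x,'toolz',round(z,3),proj(f,(T@[x,0,z,1])[:3]).round(1))
F=pickle.load(open('F.pkl','rb'))
t=grab('top'); s=grab('scene')
for n,g in(('top',t),('scene',s)):
  for q in('pack_top_c',):
    for d in r.trace(n,q)[:2]:
      m=d['mask']; ys,xs=np.nonzero(m); print(n,q,d['p'],np.round(d['pixel']),xs.min(),xs.max(),ys.min(),ys.max())
im=np.zeros((600,800,3),np.uint8)
im[:320,:400]=cv2.resize(t['image'][160:208,245:305],(400,320),interpolation=cv2.INTER_CUBIC)
im[:320,400:]=cv2.resize(s['image'][175:239,295:375],(400,320),interpolation=cv2.INTER_CUBIC)
w=pickle.load(open('w7.pkl','rb'))['image']; im[320:,:560]=cv2.resize(w[60:340,140:420],(560,280))[:280] 
save(im,'mix.png')
```

```text
toolx 0.018 toolz -0.021 [276.  260.9]
toolx 0.018 toolz -0.019 [276.  258.6]
toolx 0.022 toolz -0.021 [276.  252.4]
toolx 0.022 toolz -0.019 [276.  250.2]
toolx 0.026 toolz -0.021 [276.  243.7]
toolx 0.026 toolz -0.019 [276.  241.6]
toolx 0.011 toolz -0.021 [276.  275.4]
toolx 0.011 toolz -0.019 [276. 273.]
top pack_top_c 0.74 [271. 185.] 260 282 175 192
top pack_top_c 0.45 [394. 162.] 375 415 140 176
scene pack_top_c 0.91 [322. 203.] 311 332 189 216
scene pack_top_c 0.18 [402. 327.] 375 429 300 358
```

View pics/mix.png

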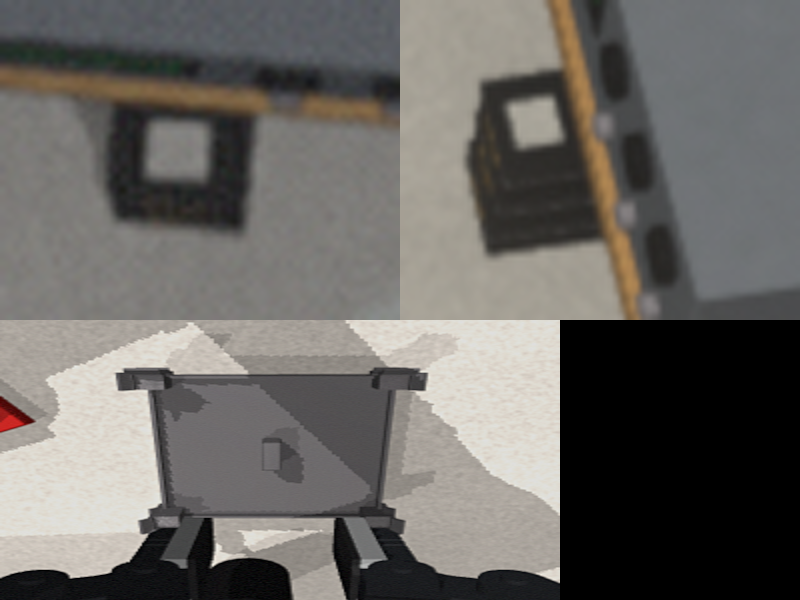

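The stacked tray sits squarely on the lower one (bottom-left panel, with even fences around it). The pile's label shows at top px (271.3,182.1), scene (321.6,199) and wrist (269.3,297.7).

Run:
```python
from h import *
import pickle
F=pickle.load(open('F.pkl','rb')); t,s=F['top'],F['scene']; w=pickle.load(open('w2.pkl','rb'))
P=dict(t=(t,(271.3,182.1)),s=(s,(321.6,199)),w=(w,(269.3,297.7)))
for k,(f,p) in P.items(): print(k,atz(f,p,.066).round(4))
for a,b in('ts','tw','sw'): X,e=tri(*P[a],*P[b]); print(a,b,X.round(4),round(e,4))
st(); go([.575,.03,.26],180-4.5)
```

```text
t [0.6475 0.0202 0.066 ]
s [0.6452 0.0208 0.066 ]
w [0.645  0.0216 0.066 ]
t s [0.6463 0.0205 0.0661] 0.0023
t w [0.648  0.0208 0.0616] 0.0012
s w [0.6456 0.0215 0.0649] 0.0003
12.35 [0.4376 0.3381 0.2986] [-1.7978e+02  1.7000e-01  1.7036e+02] F [0.2 0.3 0.6] w 0.0298 j [ 26.  -2.  99.  -0.  82. -54.]
offset [-18.69 -28.06   4.02] len cm 34.0 twist -5.14
```

All three cameras agree to 2 mm. Moving in front of the pile.

Request:
drive_tool:
  moves:
    - {"offset":[-3.7,-4.5,0],"twist":-1}
    - {"offset":[-7,-9.5,0],"twist":-2}
    - {"offset":[-10,-14.5,0],"twist":-3}
    - {"offset":[-13,-19.5,0],"twist":-4}
    - {"offset":[-16,-24.5,2],"twist":-5}
  fingers: 6.6

```text
clock: 12.98
position: [0.5559, 0.0677, 0.2815]
ee_rot: [-179.8, 0.4, 175.4]
wrist_force: [0.6, 0.3, -0.7]
gripper_width: 0.0663
```

```bash
python3 -c "
from h import *
st(); go([.567,.027,.10],180-4.4)"
```

```text
12.97 [0.5559 0.0677 0.2815] [-179.78    0.38  175.39] F [ 0.6  0.3 -0.7] w 0.0663 j [ -5.  -0. 100.  -0.  80. -90.]
offset [-1.32 -3.89 18.17] len cm 18.6 twist -0.21
```

Request:
drive_tool:
  moves:
    - {"offset":[-1.2,-3,4.5],"twist":-0.2}
    - {"offset":[-1.3,-3.9,10],"twist":-0.2}
    - {"offset":[-1.3,-3.9,15.5],"twist":-0.2}
    - {"offset":[-1.3,-3.9,18.2],"twist":-0.2}
    - {"offset":[-1.3,-3.9,18.2],"twist":-0.2}

```text
clock: 13.6
position: [0.5647, 0.0272, 0.0968]
ee_rot: [-179.8, 0.0, 175.6]
wrist_force: [-0.1, -1.1, -1.0]
gripper_width: 0.0656
```

```bash
python3 s3.py w8
python3 - <<'E'
from h import *
T=pose(); go([.567,.027,.048],175.6); go([.61,.0238,.048],175.6)
import pickle
f=pickle.load(open('w8.pkl','rb')); im=f['image'].copy()
c,q=np.cos(np.radians(-4.4)),np.sin(np.radians(-4.4)); 
Q=lambda u,v,z:proj(f,[.627+c*u-q*v,.0225+q*u+c*v,z])
for z in(.044,.066): cv2.polylines(im,[np.round(np.array([Q(.0,-.025,z),Q(.0,.025,z),Q(.03,.025,z),Q(.03,-.025,z)])).astype(np.int32)],True,(255,0,0),1)
save(im,'w8o.png')
E
```

```text
13.6 [0.5647 0.0272 0.0968] [-1.7981e+02  1.0000e-02  1.7557e+02] F [-0.1 -1.1 -1. ] w 0.0656 j [ -9.  12. 107.  -0.  61. -94.]
offset [-0.03  0.02  5.11] len cm 5.1 twist -0.01
offset [-4.35  0.03  5.13] len cm 6.7 twist -0.01
```

View pics/w8o.png

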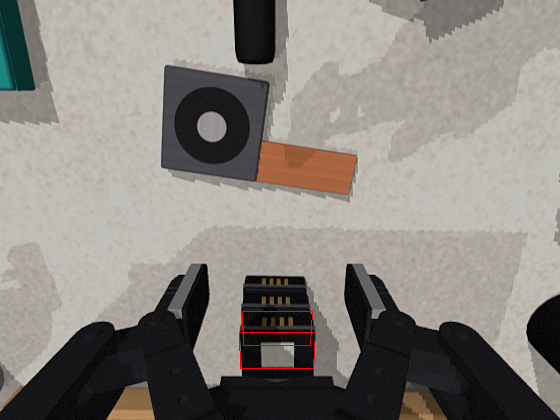

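The prediction overlays the top battery within about 2 px, centred between the fingers. Going down and forward.

Request:
drive_tool:
  moves:
    - {"offset":[0,0,2.5],"twist":0}
    - {"offset":[0,0,4.85],"twist":0}
    - {"offset":[-1.5,0,4.85],"twist":0}
    - {"offset":[-3.5,0,4.85],"twist":0}
    - {"offset":[-4.5,0,4.85],"twist":0}

```text
clock: 14.28
position: [0.6141, 0.0231, 0.0534]
ee_rot: [-179.8, 0.5, 175.6]
wrist_force: [-0.4, -0.6, 0.6]
gripper_width: 0.0658
```

Request:
drive_tool:
  moves:
    - {"offset":[0,0,0],"twist":0}

```text
clock: 14.4
position: [0.6152, 0.023, 0.0546]
ee_rot: [-179.8, 0.6, 175.6]
wrist_force: [-0.6, 0.5, -0.4]
gripper_width: 0.0662
```

```bash
python3 -c "
from h import *
st(); go([.625,.0226,.048],175.6)"
```

```text
14.4 [0.6152 0.023  0.0546] [-179.76    0.63  175.6 ] F [-0.6  0.5 -0.4] w 0.0662 j [ -8.  21. 100.  -0.  58. -94.]
offset [-0.98  0.04  0.67] len cm 1.2 twist -0.0
```

Request:
drive_tool:
  moves:
    - {"offset":[-0.3,0,0.5],"twist":0}
    - {"offset":[-0.6,0.04,0.6],"twist":0}
    - {"offset":[-0.8,0.04,0.6],"twist":0}
    - {"offset":[-0.95,0.04,0.6],"twist":0}

```text
clock: 14.9
position: [0.6247, 0.0226, 0.0486]
ee_rot: [-179.8, 0.6, 175.6]
wrist_force: [0.3, -0.1, -0.1]
gripper_width: 0.0659
```

```bash
python3 -c "
from h import *
st(); go([.627,.0225,.048],175.6)"
```

```text
14.9 [0.6247 0.0226 0.0486] [-179.76    0.62  175.6 ] F [ 0.3 -0.1 -0.1] w 0.0659 j [ -8.  23.  99.  -0.  57. -94.]
offset [-0.23  0.    0.07] len cm 0.2 twist 0.0
```

Request:
drive_tool:
  moves:
    - {"offset":[-0.15,0,0.05],"twist":0}
    - {"offset":[-0.25,0,0.05],"twist":0}

```text
clock: 15.15
position: [0.6272, 0.0224, 0.0481]
ee_rot: [-179.8, 0.6, 175.6]
wrist_force: [-0.6, -0.1, -0.2]
gripper_width: 0.0655
```

```bash
python3 -c "
from h import *
st()"
```

```text
15.15 [0.6272 0.0224 0.0481] [-179.76    0.61  175.6 ] F [-0.6 -0.1 -0.2] w 0.0655 j [ -8.  23.  98.  -0.  58. -94.]
```

Request:
drive_tool:
  moves:
    - {"offset":[0,0,0],"twist":0}
    - {"offset":[0,0,0],"twist":0}
    - {"offset":[0,0,0],"twist":0}
    - {"offset":[0,0,0],"twist":0}
  fingers: 4
  grip_force: 50

```text
clock: 15.65
position: [0.6273, 0.0225, 0.0484]
ee_rot: [-179.8, 0.6, 175.6]
wrist_force: [-3.5, 0.2, 5.0]
gripper_width: 0.0489
```

```bash
python3 -c "
from h import *
st()
"
```

```text
15.65 [0.6273 0.0225 0.0484] [-179.76    0.62  175.6 ] F [-3.5  0.2  5. ] w 0.0489 j [ -8.  23.  98.  -0.  58. -94.]
```

Request:
drive_tool:
  moves:
    - {"offset":[0,0,-0.04],"twist":0}
    - {"offset":[0,0,-0.04],"twist":0}

```text
clock: 15.9
position: [0.6272, 0.0225, 0.0485]
ee_rot: [-179.8, 0.6, 175.6]
wrist_force: [-0.3, 0.3, 0.1]
gripper_width: 0.0485
```

Request:
drive_tool:
  moves:
    - {"offset":[0.3,0,-0.01],"twist":0}
    - {"offset":[0.7,0,-0.01],"twist":0}
    - {"offset":[1.2,0,-0.02],"twist":0}
    - {"offset":[1.7,0,-0.02],"twist":0}
    - {"offset":[2.2,0,-0.03],"twist":0}

```text
clock: 16.52
position: [0.6048, 0.0242, 0.0485]
ee_rot: [-179.8, 0.6, 175.6]
wrist_force: [0.8, -0.5, -0.6]
gripper_width: 0.0486
```

Run:
```python
from h import *
st(); f=grab('wrist'); import pickle; pickle.dump(f,open('w9.pkl','wb')); save(f['image'],'w9.png')
for n in('wrist',):
  for d in r.trace(n,'pack_top_c')[:2]:
      ys,xs=np.nonzero(d['mask']); print(d['p'],np.round(d['pixel']),xs.min(),xs.max(),ys.min(),ys.max())
t=grab('top'); 
for d in r.trace('top','pack_top_c')[:2]:
      ys,xs=np.nonzero(d['mask']); print(d['p'],np.round(d['pixel']),xs.min(),xs.max(),ys.min(),ys.max())
# label blob in wrist image: bright pixels near gripper centre
g=f['image'][250:420,230:330].min(2); n,l,s,c=cv2.connectedComponentsWithStats((g>90).astype(np.uint8)); print([(s[i].tolist(),(c[i]+[230,250]).round(1)) for i in range(1,n) if s[i][4]>60])
```

```text
16.52 [0.6048 0.0242 0.0485] [-179.76    0.6   175.61] F [ 0.8 -0.5 -0.6] w 0.0486 j [ -8.  21. 102.  -0.  57. -94.]
0.96 [277. 324.] 223 330 269 382
[([0, 0, 100, 22, 1141], array([282.9, 255.9])), ([23, 57, 48, 36, 1695], array([276.5, 324.3])), ([97, 79, 3, 47, 92], array([328.4, 357.2]))]
```

Run:
```python
from h import *
import pickle
f=pickle.load(open('w9.pkl','rb')); print(atz(f,(276.5,324.3),.066).round(4))
im=f['image'][240:420,200:360]
cv2.imwrite('pics/w9c.png',cv2.resize(cv2.cvtColor(im,cv2.COLOR_RGB2BGR),None,fx=4,fy=3.3,interpolation=cv2.INTER_CUBIC))
# gold contacts
h=cv2.cvtColor(f['image'],cv2.COLOR_RGB2HSV); m=((h[...,0]>12)&(h[...,0]<35)&(h[...,1]>100)&(h[...,2]>60)).astype(np.uint8); m[:230]=0
m=cv2.dilate(m,np.ones((3,9))); n,l,s,c=cv2.connectedComponentsWithStats(m); print([(s[i].tolist(),c[i].round(1)) for i in range(1,n) if s[i][4]>60])
w=pickle.load(open('w8.pkl','rb')); 
h=cv2.cvtColor(w['image'],cv2.COLOR_RGB2HSV); m=((h[...,0]>12)&(h[...,0]<35)&(h[...,1]>100)&(h[...,2]>60)).astype(np.uint8); m[:230]=0
m=cv2.dilate(m,np.ones((3,9))); n,l,s,c=cv2.connectedComponentsWithStats(m); print([(s[i].tolist(),c[i].round(1)) for i in range(1,n) if s[i][4]>60])
for y in (283,300,323): print(atz(w,(277,y),{283:.017,300:.039,323:.061}[y]))
```

```text
[0.6219 0.0232 0.066 ]
[([253, 261, 42, 10, 415], array([273.6, 265.5])), ([250, 273, 53, 12, 622], array([276.2, 278.6])), ([0, 406, 21, 14, 220], array([  7.9, 411.4])), ([121, 408, 53, 12, 578], array([148.3, 413.8])), ([380, 412, 52, 8, 367], array([404.2, 415.9])), ([543, 415, 17, 5, 82], array([551.3, 416.9]))]
[([258, 277, 34, 9, 297], array([274.2, 281.1])), ([258, 296, 36, 9, 324], array([275.5, 300. ])), ([259, 316, 38, 11, 400], array([277.9, 321.2])), ([0, 386, 27, 26, 306], array([ 11.8, 397.4])), ([102, 387, 57, 33, 1474], array([132.8, 404.7])), ([395, 391, 56, 29, 1319], array([420.2, 406.3]))]
[0.62084797 0.02305354 0.017     ]
[0.62122182 0.02308301 0.039     ]
[0.62376871 0.02294538 0.061     ]
```

The battery followed the gripper: its label moved 23.7 mm against 22.4 mm of pull. Regripping 22 mm further in.

Request:
drive_tool:
  moves:
    - {"offset":[0,0,0],"twist":0}
    - {"offset":[0,0,0],"twist":0}
    - {"offset":[0,0,0],"twist":0}
  fingers: 6.2

```text
clock: 17.1
position: [0.605, 0.0242, 0.0485]
ee_rot: [-179.8, 0.6, 175.6]
wrist_force: [0.1, -0.0, 0.9]
gripper_width: 0.0619
```

Request:
drive_tool:
  moves:
    - {"offset":[-0.6,0,0],"twist":0}
    - {"offset":[-1.3,0,0.02],"twist":0}
    - {"offset":[-1.9,0,0.02],"twist":0}
    - {"offset":[-2.2,0,0.02],"twist":0}
    - {"offset":[-2.2,0,0.02],"twist":0}

```text
clock: 17.73
position: [0.627, 0.0225, 0.0484]
ee_rot: [-179.8, 0.6, 175.6]
wrist_force: [0.3, -0.6, -0.9]
gripper_width: 0.0622
```

Request:
drive_tool:
  moves:
    - {"offset":[0,0,0],"twist":0}
    - {"offset":[0,0,0],"twist":0}
    - {"offset":[0,0,0],"twist":0}
    - {"offset":[0,0,0],"twist":0}
  fingers: 4
  grip_force: 70

```text
clock: 18.23
position: [0.6272, 0.0226, 0.0488]
ee_rot: [-179.8, 0.6, 175.6]
wrist_force: [-1.6, 1.2, 5.0]
gripper_width: 0.0482
```

```bash
python3 -c "
from h import *
st()
f=grab('wrist'); import pickle; pickle.dump(f,open('w10.pkl','wb'))
g=f['image'][250:420,230:330].min(2); n,l,s,c=cv2.connectedComponentsWithStats((g>90).astype(np.uint8))
for i in range(1,n):
  if s[i][4]>60: print(s[i],(c[i]+[230,250]).round(1), atz(f,c[i]+[230,250],.066))
"
```

```text
18.23 [0.6272 0.0226 0.0488] [-179.77    0.58  175.6 ] F [-1.6  1.2  5. ] w 0.0482 j [ -8.  23.  98.  -0.  58. -94.]
[  21   14   51   40 1973] [276.3 283.3] [0.62228341 0.0231172  0.066     ]
[97 77  3 48 91] [328.4 355.5] [0.66487135 0.04533848 0.066     ]
```

Request:
drive_tool:
  moves:
    - {"offset":[0,0,-0.06],"twist":0}
    - {"offset":[0,0,-0.08],"twist":0}

```text
clock: 18.52
position: [0.6268, 0.0225, 0.049]
ee_rot: [-179.8, 0.5, 175.6]
wrist_force: [-0.3, -0.9, -1.3]
gripper_width: 0.0482
```

Request:
drive_tool:
  moves:
    - {"offset":[0.5,0,-0.01],"twist":0}
    - {"offset":[1.3,0,-0.02],"twist":0}
    - {"offset":[2.3,0,-0.03],"twist":0}
    - {"offset":[3.3,0,-0.04],"twist":0}
    - {"offset":[4.3,0,-0.05],"twist":0}

```text
clock: 19.15
position: [0.583, 0.026, 0.049]
ee_rot: [-179.8, 0.5, 175.6]
wrist_force: [-0.3, 0.3, -1.1]
gripper_width: 0.0481
```

Request:
drive_tool:
  moves:
    - {"offset":[1.2,0,-0.01],"twist":0}
    - {"offset":[2.4,0,-0.03],"twist":0}
    - {"offset":[3.6,0,-0.04],"twist":0}
    - {"offset":[4.8,0,-0.05],"twist":0}
    - {"offset":[6,0,-0.06],"twist":0}

```text
clock: 19.77
position: [0.5222, 0.0306, 0.049]
ee_rot: [-179.8, 0.5, 175.6]
wrist_force: [0.1, -0.6, -0.7]
gripper_width: 0.0479
```

```bash
cat > lab.py <<'E'
from h import *
import pickle
st(); f=grab('wrist'); pickle.dump(f,open('w11.pkl','wb')); T=pose()
g=f['image'][200:420,230:330].min(2); n,l,s,c=cv2.connectedComponentsWithStats((g>90).astype(np.uint8))
for i in range(1,n):
  if 300<s[i][4]<3000: print('label tool frame',s[i],(np.linalg.inv(T)@np.r_[atz(f,c[i]+[230,200],T[2,3]+.0178),1])[:3].round(4))
go([.48,.15,.17],173)
E
python3 lab.py
```

```text
19.77 [0.5222 0.0306 0.049 ] [-179.77    0.51  175.61] F [ 0.1 -0.6 -0.7] w 0.0479 j [ -9.  11. 114.  -0.  54. -94.]
label tool frame [  30    0   70   28 1572] [ 0.0376  0.0086 -0.0181]
label tool frame [  21   64   51   40 1994] [ 0.0032 -0.0001 -0.0178]
label tool frame [  18  123   65   51 1822] [-0.0285  0.0061 -0.0176]
offset [  4.88  11.51 -12.23] len cm 17.5 twist 2.62
```

The battery is clear of the pile: centre 36 mm behind the TCP along tool x, rear end at about x = 0.616 against the pile's front at 0.621. Lifting away and carrying it to the -y bay.

Request:
drive_tool:
  moves:
    - {"offset":[1.5,0,-0.5],"twist":0}
    - {"offset":[3,1,-4],"twist":0}
    - {"offset":[4.5,4,-8],"twist":0}
    - {"offset":[5.8,8.5,-11],"twist":1}
    - {"offset":[6.5,14,-11],"twist":2}

```text
clock: 20.45
position: [0.4674, 0.1772, 0.161]
ee_rot: [-179.9, 0.8, 173.5]
wrist_force: [-0.1, 0.2, -1.6]
gripper_width: 0.0483
```

```bash
sed -i '$d' lab.py; echo "go([.4315,.2985,.13],170.4)" >> lab.py; python3 lab.py
```

```text
20.45 [0.4674 0.1772 0.161 ] [-179.89    0.79  173.5 ] F [-0.1  0.2 -1.6] w 0.0483 j [  8.  -2. 115.  -0.  67. -75.]
label tool frame [  21   64   51   40 1998] [ 0.0016 -0.005  -0.0178]
label tool frame [  11  123   72   52 1782] [-0.0299  0.0002 -0.0175]
offset [ 4.66 11.14  2.92] len cm 12.4 twist 3.36
```

Request:
drive_tool:
  moves:
    - {"offset":[1.8,4.5,0],"twist":1}
    - {"offset":[3.4,8.5,0.5],"twist":2}
    - {"offset":[4.7,11.1,2],"twist":3.4}
    - {"offset":[4.7,11.1,2.9],"twist":3.4}
    - {"offset":[4.7,11.1,2.9],"twist":3.4}

```text
clock: 21.12
position: [0.4306, 0.2973, 0.1292]
ee_rot: [180.0, 0.5, 170.4]
wrist_force: [0.1, 0.1, -0.3]
gripper_width: 0.0485
```

Run:
```python
from h import *
st(); go([.4315,.2985,.055],170.4)
f=grab('wrist'); save(f['image'],'w12.png'); s=grab('scene'); save(cv2.resize(s['image'][60:180,140:300],(800,600),interpolation=cv2.INTER_CUBIC),'s12.png')
```

```text
21.12 [0.4306 0.2973 0.1292] [179.97   0.48 170.37] F [ 0.1  0.1 -0.3] w 0.0485 j [ 22.   4. 112.  -0.  64. -58.]
offset [-0.01  0.13  7.42] len cm 7.4 twist -0.03
```

Request:
drive_tool:
  moves:
    - {"offset":[0,0.1,2.5],"twist":0}
    - {"offset":[0,0.13,5],"twist":0}
    - {"offset":[0,0.13,7],"twist":0}
    - {"offset":[0,0.13,7.4],"twist":0}
    - {"offset":[0,0.13,7.4],"twist":0}

```text
clock: 21.85
position: [0.4334, 0.2984, 0.0572]
ee_rot: [179.9, 0.6, 170.2]
wrist_force: [-0.8, -0.2, -1.2]
gripper_width: 0.0483
```

Request:
drive_tool:
  moves:
    - {"offset":[0,0,0.3],"twist":0}
    - {"offset":[0,0,0.6],"twist":0}
    - {"offset":[0,0,0.8],"twist":0}

```text
clock: 22.22
position: [0.4336, 0.2984, 0.0493]
ee_rot: [179.8, 0.7, 170.3]
wrist_force: [-0.7, 0.7, -2.0]
gripper_width: 0.0478
```

Run:
```python
from h import *
st(); go([.4315,.2985,.043],170.4)
```

```text
22.23 [0.4336 0.2984 0.0493] [179.85   0.67 170.25] F [-0.7  0.7 -2. ] w 0.0478 j [ 22.  12. 114.  -0.  54. -58.]
offset [ 0.22 -0.03  0.63] len cm 0.7 twist -0.15
```

Request:
drive_tool:
  moves:
    - {"offset":[0,0,0.2],"twist":0}
    - {"offset":[0,0,0.35],"twist":0}
    - {"offset":[0,0,0.45],"twist":0}

```text
clock: 22.6
position: [0.4336, 0.2985, 0.0447]
ee_rot: [179.9, 0.7, 170.3]
wrist_force: [0.1, 1.5, -2.3]
gripper_width: 0.048
```

Run:
```python
from h import *
st()
```

```text
22.6 [0.4336 0.2985 0.0447] [179.85   0.66 170.25] F [ 0.1  1.5 -2.3] w 0.048 j [ 22.  12. 114.  -0.  54. -58.]
```

Request:
drive_tool:
  moves:
    - {"offset":[0,0,0.1],"twist":0}
    - {"offset":[0,0,0.16],"twist":0}

```text
clock: 22.85
position: [0.4336, 0.2984, 0.043]
ee_rot: [179.9, 0.7, 170.3]
wrist_force: [-0.2, -0.5, -0.6]
gripper_width: 0.048
```

Run:
```python
from h import *
st()
```

```text
22.85 [0.4336 0.2984 0.043 ] [179.85   0.66 170.25] F [-0.2 -0.5 -0.6] w 0.048 j [ 22.  12. 114.  -0.  54. -58.]
```

Request:
drive_tool:
  moves:
    - {"offset":[0,0,0.05],"twist":0}
    - {"offset":[0,0,0.08],"twist":0}

```text
clock: 23.1
position: [0.4337, 0.2985, 0.0428]
ee_rot: [179.9, 0.6, 170.3]
wrist_force: [-3.7, -1.5, 8.3]
gripper_width: 0.0486
```

Run:
```python
from h import *
s=st(); print(s['moment'].round(2))
```

```text
23.1 [0.4337 0.2985 0.0428] [179.88   0.63 170.26] F [-3.7 -1.5  8.3] w 0.0486 j [ 22.  12. 114.  -0.  54. -58.]
[-0.47  0.65 -0.06]
```

Contact at 0.0428, the expected floor height. Releasing.

Request:
drive_tool:
  moves:
    - {"offset":[0,0,-0.03],"twist":0}
    - {"offset":[0,0,-0.03],"twist":0}
    - {"offset":[0,0,-0.03],"twist":0}
  fingers: 5.8

```text
clock: 23.48
position: [0.4338, 0.2985, 0.0432]
ee_rot: [179.9, 0.6, 170.3]
wrist_force: [-0.2, 0.4, 0.5]
gripper_width: 0.0583
```

Request:
drive_tool:
  moves:
    - {"offset":[0,0,-0.6],"twist":0}
    - {"offset":[0,0,-3],"twist":0}
    - {"offset":[0.3,0,-8],"twist":0}
    - {"offset":[0.3,0,-14],"twist":0}
    - {"offset":[0.3,1.5,-20],"twist":0}

```text
clock: 24.1
position: [0.4306, 0.3133, 0.2452]
ee_rot: [179.9, 0.7, 170.2]
wrist_force: [1.5, 0.1, 0.6]
gripper_width: 0.0578
```

Request:
drive_tool:
  moves:
    - {"offset":[0,1,-5],"twist":0}
    - {"offset":[0,1,-5],"twist":0}

```text
clock: 24.35
position: [0.4339, 0.3247, 0.3016]
ee_rot: [179.5, 1.2, 170.2]
wrist_force: [1.5, -0.2, -0.1]
gripper_width: 0.0581
```

Run:
```python
from h import *
from fit import fit
import pickle
st(); f=grab('wrist'); pickle.dump(f,open('w13.pkl','wb')); s=grab('scene'); t=grab('top')
fit(f,'wrist','spare_grip',[.474,.331,-.167],z0=.034,name='x1')
for d in r.place_of('wrist','pack_a_c')[:3]: print(np.round(d['pixel']),round(d['p'],2),atz(f,d['pixel'],.049).round(4))
im=np.zeros((600,800,3),np.uint8)
im[:400,:400]=cv2.resize(f['image'][80:280,180:380],(400,400),interpolation=cv2.INTER_CUBIC)
im[:400,400:]=cv2.resize(s['image'][70:170,160:270],(400,400),interpolation=cv2.INTER_CUBIC)
im[400:,:300]=cv2.resize(s['image'][175:235,290:380],(300,200),interpolation=cv2.INTER_CUBIC)
im[400:,300:600]=cv2.resize(t['image'][155:215,235:325],(300,200),interpolation=cv2.INTER_CUBIC)
save(im,'final.png')
```

```text
24.35 [0.4339 0.3247 0.3016] [179.5    1.19 170.24] F [ 1.5 -0.2 -0.1] w 0.0581 j [ 25.  -4. 101.  -0.  82. -55.]Traceback (most recent call last):
  File "<stdin>", line 5, in <module>
  File "fit.py", line 19, in fit
    m=D[0]['mask'].astype(np.uint8); m=cv2.morphologyEx(m,cv2.MORPH_CLOSE,np.ones((3,3)))
      ~^^^
IndexError: list index out of range
```

Run:
```python
from h import *
from fit import fit
import pickle
st(); f=grab('wrist'); s=grab('scene'); t=grab('top')
im=np.zeros((600,800,3),np.uint8)
im[:400,:400]=cv2.resize(f['image'][80:280,180:380],(400,400),interpolation=cv2.INTER_CUBIC)
im[:400,400:]=cv2.resize(s['image'][70:170,160:270],(400,400),interpolation=cv2.INTER_CUBIC)
im[400:,:300]=cv2.resize(s['image'][175:235,290:380],(300,200),interpolation=cv2.INTER_CUBIC)
im[400:,300:600]=cv2.resize(t['image'][155:215,235:325],(300,200),interpolation=cv2.INTER_CUBIC)
save(im,'final.png')
for d in r.place_of('wrist','pack_a_c')[:3]: print(np.round(d['pixel']),round(d['p'],2),atz(f,d['pixel'],.049).round(4))
for q in('loaded_tray','spare_grip'):
  try: fit(f,'wrist',q,[.474,.331,-.167],z0=.034,name='x1'+q)
  except Exception as e: print(q,e)
```

```text
24.55 [0.431  0.3226 0.2934] [179.98   0.51 170.19] F [-0.3 -0.5 -0.2] w 0.0579 j [ 25.  -4. 102.  -0.  82. -55.]
fit x y 1.0202 0.1134 yaw -53.02 s 0.040 cost 1.000 p 0.62
fit x y 0.4735 0.3314 yaw -9.59 s 0.023 cost 0.045 p 0.68
```

View pics/final.png

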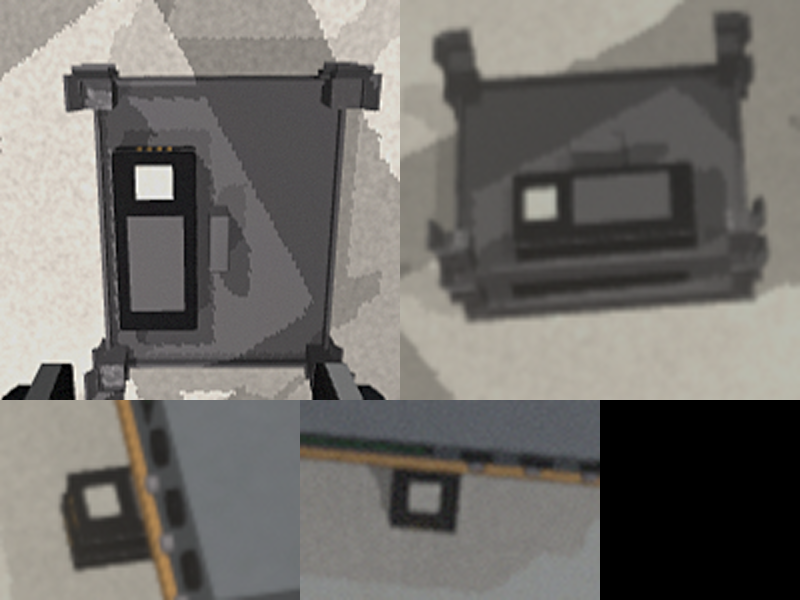

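The picture shows the battery flat in the left bay at panel (155,240), the upper tray sitting square, and two batteries left in line. One numeric check of the middle battery, then I hand in.

Run:
```python
from h import *
t=grab('top'); s=grab('scene')
a=(235+424.5/10*3-90*1-.5+0, 0)
print(atz(t,(235+(424-300+.5)/3.333-.5,155+(497-400+.5)/3.333-.5),.044).round(4), atz(s,(290+101.5/3.333-.5,175+102.5/3.333-.5),.044).round(4))
st(); r.finish_job()
```

```text
[0.646  0.0188 0.044 ] [0.6428 0.0186 0.044 ]
24.95 [0.4317 0.3231 0.2949] [179.89   0.63 170.19] F [-0.6 -0.2 -0.2] w 0.058 j [ 25.  -4. 102.  -0.  82. -55.]
the job is handed in; nothing more can be done
```

I stacked the empty tray on the loaded one, then drew the top battery out level from under the riser and set it flat in the upper tray's -y bay. I handed the job in at 25 s with the gripper clear of everything.

**Tray:** it made contact at the seated height of 34 mm. Its last fitted pose was within 1 mm and 0.1° of the lower tray's. It looked level and square in the last picture; I did not measure its tilt.

**Battery:** it took two upright grips: the first pulled it out 22 mm, the second, further in, drew it clear. It was released with the floor touching and lies flat in the bay.

**Remaining pile:** the two lower batteries look in line. The middle one's label is at about x = 0.643–0.646, y = 0.019 m, near where the removed battery's label lay (0.646, 0.021). I did not measure that label beforehand, so shifts of a few millimetres are not ruled out.

**Checks that failed:**
- Two tray fits using the loaded-tray class, and one attempt that found no tray at all, gave nothing usable. I repeated them with the empty-tray class.
- The detector did not report the battery in its bay, so that rests on the picture.
- I checked the loaded tray's own batteries and the bystanders only by eye, and only where they showed in the pictures.

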